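# Lift a cleaned heat sink out of the parts tray with tongs

### The arm

A 7-joint arm with a two-finger parallel gripper is mounted at the origin on the work surface. World frame = base frame: x ahead of the robot, y to its left, z up, the work surface at z = 0. Lengths are in m, angles in degrees, forces in N, time in s.
With the tool pointing down it reaches from about 0.425 to 1.025 m from the base axis. Payload 3.6 kg.
Tool frame: the origin (TCP) lies at the very end of the fingers, on their centre line; the grasp point (between the pads) lies 19 mm behind it; y points along the fingers, x is the direction in which the jaws open and shut, and the axes are right-handed (so a half turn about y gives the same grasp; the last joint's range is limited). The gripper opens to 85 mm and grips with 20 to 120 N. Pads are 22 mm wide; open, the fingers measure 114 mm over their backs; the gripper's body (76 mm by 85 mm) begins 54 mm behind the grasp point. The pads swing forward as they close: fully open they stand 13 mm farther back than shut.
Start: joints at [62.653, 33.873, 2.773, 92.16, -1.908, 54.013, -1.931], TCP at [0.271, -0.672, 0.231] pointing down, gripper open.
Joint ranges: [-153.93, 153.93], [-27.13, 128.08], [-72.61, 78.16], [10.71, 143.7], [-87.88, 267.88], [4.46, 118.87], [-176.78, 176.78]. Speed limits (degrees/s): [147.25, 147.25, 180, 180, 180, 180, 180].

### API

Orientations are given as a 3x3 rotation matrix whose columns are the frame's x, y, z axes.
In Python, from workcell import * gives the robot as it stands.
- The arm moves only by the tool carry_out, never from a script. Its argument "commands" is a list of rows, each an object of numbers: "dx", "dy", "dz": the shift along the tool's x, y, z in mm; "turn": the turn about the tool's y in rad; "jaw": the gripper command: -1 is shut, 1 is fully open, values between are in proportion. In form: [{"dx": .., "dy": .., "dz": .., "turn": .., "jaw": ..}, ...]. A call has 1 to 12 rows; each row shifts and turns the pose as measured when the row begins, along the tool's axes as they then stand; what a row does not reach is not made up. A row lasts 1/12 s, in which the tool goes at most 41.7 mm and 7.16 degrees, less where a joint would pass 70% of its speed; a pose out of reach is approached as far as the arm can. A call with a gripper value outside its range is refused whole. The fingers move at their own pace and stop on an object; "force" is the grip in N (left out, the last holds). Time passes only in rows, so rows that do not move let the fingers close. It gives the time, the measured TCP pose, the force and the opening at its end, in the units of the state.
- state(): the state, without advancing time (a new reading comes with each control period).
- camera(name): name is "side" or "top" or "wrist"; returns a dict with "pixels" (480x640x3 uint8, red, green, blue), "camera_matrix" (3x3 intrinsics, pixels), "distortion" ([k1, k2, p1, p2, k3] as OpenCV has them; the pictures are not rectified), "world_to_cam" (4x4, takes a point from world to camera coordinates). Camera axes: x right, y up, looking along -z (the intrinsics and any distortion apply to the point x, -y, -z); pixel columns grow to the right and rows downward; lengths in m; the calibration is good to about 2 mm. A picture is of the moment at which its call begins. There is no depth.
- hand_in(): hands the job in, once; it reports no verdict.
Trained networks look in the newest picture that a camera, given by its name, has taken for a name from the list of things; names that differ only in an ending like _2 or _b are one class to them, and where a whole thing is asked for, a point or a joint stands for the part that bears it (a point fixed in the world has none). Each returns a list of dicts, best first, with "score" (0 to 1); they miss things now and then, are a little off and sometimes report something else, mostly with a low value. They report only what shows in the picture. A call takes as long as a camera call. They do not tell look-alikes from the thing itself.
- find_in(camera, label): "bbox" ([left, top, right, bottom] in pixels, round what is visible of it).
- trace(camera, label): "pixels" (480x640 bool, what is visible of it) and "bbox" ([left, top, right, bottom] in pixels, round what is visible of it).
- place_of(camera, label): "xy" ([column, row] in pixels: a listed point, or the origin of a listed thing).
The state is a dict: "time_s": time; "joint_pos": joint angles; "joint_vel": joint speeds; "effort": joint torques, N m; "position": TCP position; "eef_rot": TCP orientation; "contact_force": force on the tool from outside, world axes, zero at the start; "moment": the same for the moment, N m; "opening": finger opening in m.
Only numpy, scipy, OpenCV 4.12 (cv2) and the standard library are available. Lean on these libraries where they do the work, as an engineer would, in place of code of your own. Each camera call takes 0.05 s, during which the arm holds its last target. There are 200 camera calls.

### The job

Take the spring tongs out of their rest and use them to pick the tall square finned heat sink out of the tray of cleaned parts, without touching the heat sink with the gripper itself or shifting the other parts in the tray. Finish while still holding: keep the tongs squeezed on the heat sink, roughly level and still, with the heat sink at least 10 cm above the bench; do not put anything down.

Things in the scene. Friction and masses are not known exactly. Their poses are not given: they have to be found in the camera images.
- tongs: Spring tongs lying level in their rest, 200 mm long, 120 g: black head at the rear, two steel arms, a flat upright paddle hanging down at each arm's front end. Origin: midway between the arms at their grip pads, at arm mid-height, 58 mm above the bench in the rest. x along the tongs to the paddles, y across (closing direction), z up. To leave the rest lift straight up 30 mm or more.
- tongs_grip (a point): Same point as the tongs' origin: where to grip. On each arm here is a black rubber pad, 60 mm long in x, 16 mm high. Width over both pads: 40 mm open, 35 to 37 mm lightly held (paddles still well open), 28.5 mm with the paddles on a 24 mm part. A spring resists: 4 N a side to start closing, 8 N at 28.5 mm; squeeze with 20 to 25 N to hold a part.
- tongs_tips (a point): Point midway between the lower ends of the paddles, 78 mm ahead of (+x) and 50 mm below the tongs' origin. Paddles: 20 mm long in x, 3 mm thick, free gap 46 mm open, closing 1.9 mm per mm squeezed at the pads; parallel at 24 mm gap.
- tongs_head (a point): Centre of the tongs' black head (35 x 32 x 22 mm), 92.5 mm behind the origin; its underside is 12 mm below the origin. The arms hinge on it about vertical pins 85 mm behind the origin.
- tongs_left (a joint): Closing angle of each tongs arm (both move together): 0 rad open (46 mm between paddles), about 0.067 when the paddles rest on a 24 mm wide part, 0.125 fully squeezed.
- rest: Tongs rest, fixed to the bench: black base plate 250 x 100 x 8 mm, with an aluminium saddle at its -x end (30 x 60 mm, 46 mm high, cheeks 10 mm higher) that carries the head of the tongs. Origin: centre of the underside; x along the tongs towards the paddles, which stand on the base plate.
- tray: Shallow open black plastic tray of cleaned parts, fixed: 210 (x) x 160 (y) x 25 mm high, walls and floor 5 mm. Origin: centre of its underside on the bench. The six parts in it lie in two rows of three, about 60 mm apart along its x and 70 mm along its y, in any order.
- heat_sink: The wanted part: the tall square finned aluminium heat sink, 24 x 24 mm, 22 mm high, upright fins; about 25 g. Origin: centre of its underside. x and y normal to its four flat sides, z up. Standing on the tray floor.
- low_sink: Another part in the tray: a long low finned heat sink, 34 x 16 mm, only 10 mm high. Origin: centre of the underside.
- capacitor: Another part in the tray: standing blue cylinder, 18 mm diameter, 22 mm high. Origin: centre of the underside.
- choke: Another part in the tray: flat copper ring, 26 mm outside, 12 mm hole, 10 mm high. Origin: centre of the underside.
- relay: Another part in the tray: plain white block 20 x 15 x 16 mm. Origin: centre of the underside.
- transformer: Another part in the tray: dark steel block 22 x 18 x 14 mm with a coil band. Origin: centre of the underside.
Things that resemble listed ones, but are neither listed nor needed, are in the scene too. What is shaped like the heat_sink but purple or turquoise is not meant.

How it is judged:
By the outcome, as a careful person would: the job done as asked, in the order asked, and still so for the second after the job is handed in, while the arm keeps its last pose, push and grip.
It also fails if it takes over 46 s, if anything falls off the work surface, if the arm or the gripper's body presses on something with over 40 N, if the wrist force passes 120 N, or if a joint passes its speed limit or range.

## Working session

There is one attempt and no reset: what is moved stays moved. The work goes in short steps, Python scripts to look and compute and a tool call to move; the robot and the scene stay as the last step left them, time stands still between calls to the robot, and variables do not carry over. Pictures are saved under pics/ and viewed, about 8 in all and at most 12, crops included, and the job is handed in when it is done.

Besides the shell and the picture viewer there is one more tool, called after ">>>" as name(argument=value, ...) on one line, values as JSON. carry_out: Moves the arm, as the interface text tells. Its arguments: {"type":"object","properties":{"commands":{"type":"array"},"force":{"type":"number"}},"required":["commands"]}

```bash
ls; mkdir -p pics
cat > h.py <<'E'
from workcell import *
import numpy as np, cv2
def snap(n):
    return camera(n)
def ray(c,uv):
    p=cv2.undistortPoints(np.array([[uv]],float),np.array(c["camera_matrix"]),np.array(c["distortion"]))[0,0]
    T=np.array(c["world_to_cam"]);R=T[:3,:3];o=-R.T@T[:3,3]
    return o,R.T@np.array([p[0],-p[1],-1])
def atz(c,uv,z):
    o,d=ray(c,uv);return o+d*(z-o[2])/d[2]
def proj(c,P):
    T=np.array(c["world_to_cam"]);P=np.atleast_2d(P)@T[:3,:3].T+T[:3,3]
    q=P*[1,-1,-1]
    return cv2.projectPoints(q,np.zeros(3),np.zeros(3),np.array(c["camera_matrix"]),np.array(c["distortion"]))[0][:,0]
def save(c,f,box=None,s=1):
    im=c["pixels"][:,:,::-1]
    if box: im=im[box[1]:box[3],box[0]:box[2]]
    cv2.imwrite("pics/"+f,cv2.resize(np.ascontiguousarray(im),None,fx=s,fy=s,interpolation=cv2.INTER_CUBIC))
E
python3 - <<'E'
from h import *
s=state();print(s["time_s"],s["position"],s["eef_rot"],s["opening"],s["contact_force"])
c=snap("top");save(c,"top.png")
for l,z in [("tongs",.058),("tongs_tips",.008),("tongs_head",.058),("rest",0),("tray",0),("heat_sink",.005),("low_sink",.005),("capacitor",.005),("choke",.005),("relay",.005),("transformer",.005)]:
    for r in place_of("top",l)[:3]: print(l,round(r["score"],2),np.round(r["xy"],1),np.round(atz(c,r["xy"],z),4))
d=snap("side");save(d,"side.png")
for l,z in [("tongs",.058),("tongs_tips",.008),("tongs_head",.058),("heat_sink",.005)]:
    for r in place_of("side",l)[:3]: print(l,round(r["score"],2),np.round(r["xy"],1),np.round(atz(d,r["xy"],z),4))
E
```

```text
pics
0.0 [ 0.27113457 -0.6714791   0.23013492] [[ 3.74462356e-01 -9.85634042e-04  9.27241593e-01]
 [-9.27239339e-01  2.04993387e-03  3.74463624e-01]
 [-2.26986805e-03 -9.99997413e-01 -1.46295591e-04]] 0.08533755383544826 [0.18675628 0.72576365 0.04979908]
tongs 0.73 [224.  218.4] [0.5717 0.2649 0.058 ]
tongs_tips 0.6 [262.8 207.2] [0.6031 0.1901 0.008 ]
tongs_head 0.82 [178.6 235.9] [0.5368 0.3591 0.058 ]
rest 0.65 [230.9 224.1] [0.568  0.2619 0.    ]
rest 0.55 [223.1 218.5] [0.5809 0.2793 0.    ]
rest 0.44 [374.3 217.2] [ 0.5771 -0.0557  0.    ]
tray 0.87 [389.3 216. ] [ 0.5791 -0.0889  0.    ]
tray 0.49 [408.3 218.9] [ 0.5718 -0.1306  0.    ]
heat_sink 0.51 [420.8 305.9] [ 0.3814 -0.1486  0.005 ]
heat_sink 0.5 [400.4 246.6] [ 0.5102 -0.1099  0.005 ]
heat_sink 0.46 [393.3 291.2] [ 0.4138 -0.0908  0.005 ]
low_sink 0.66 [376.8 186.4] [ 0.6453 -0.0629  0.005 ]
capacitor 0.65 [406.7 214.4] [ 0.5811 -0.1265  0.005 ]
choke 0.43 [373.3 243. ] [ 0.5193 -0.0511  0.005 ]
relay 0.59 [378.4 218.8] [ 0.5726 -0.064   0.005 ]
tongs 0.88 [280.8 175.9] [0.564  0.2622 0.058 ]
tongs 0.65 [406.2 283.5] [ 0.6153 -0.1049  0.058 ]
tongs_tips 0.64 [306.9 209.8] [0.5929 0.199  0.008 ]
tongs_tips 0.46 [390.6 327.4] [ 0.5801 -0.1299  0.008 ]
tongs_tips 0.29 [420.1 320.3] [ 0.6264 -0.1355  0.008 ]
tongs_head 0.83 [251.3 155.8] [0.5375 0.371  0.058 ]
heat_sink 0.94 [379.8 436.5] [ 0.4832 -0.2631  0.005 ]
heat_sink 0.79 [343.5 338.3] [ 0.5112 -0.1185  0.005 ]
heat_sink 0.7 [262.6 392.6] [ 0.3804 -0.1553  0.005 ]
```

Run:
```python
from h import *
c=snap("top");d=snap("side")
a=cv2.resize(c["pixels"][150:330,150:450],(800,480),interpolation=cv2.INTER_CUBIC)
cv2.imwrite("pics/topcrop.png",a[:,:,::-1])
```

```text
(no output)
```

View pics/topcrop.png

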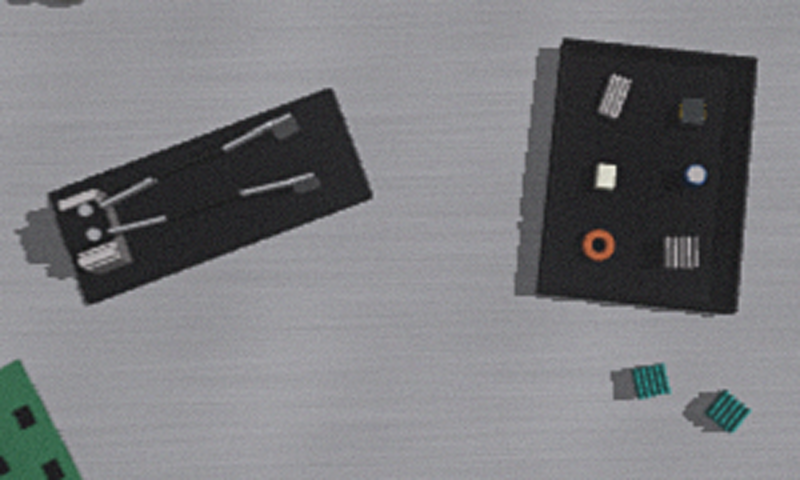

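View pics/side.png

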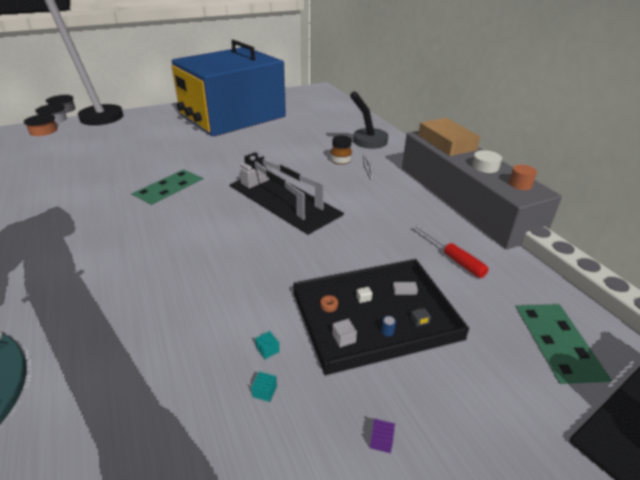

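The top view shows a silver, square, tall-finned sink in the tray at about top (400,246), side (343,335). Top (378,186) is the low sink. The look-alikes are turquoise, at top (393,291) and (421,306), and purple, at side (380,436). The silver one in the tray fits the description. The tongs axis yaw is about -69.5°. I'll move above the tongs first.

```bash
cat >> h.py <<'E'
def plan(p,yaw,n,step=38,pos=None,ty=None):
    """rows from present pose to TCP p (m), tool-x world yaw (deg), tool pointing down"""
    s=state();P=np.array(s["position"]) if pos is None else np.array(pos)
    R=np.array(s["eef_rot"]);y0=np.degrees(np.arctan2(R[1,0],R[0,0])) if ty is None else ty
    p=np.array(p)
    for i in range(n):
        d=(p-P)*1000;L=np.linalg.norm(d);d=d if L<step else d*step/L
        dyaw=np.clip((yaw-y0+180)%360-180,-6.8,6.8);a=np.radians(y0)
        # tool x=(cos,sin), y=-z, z=x×y
        X=np.array([np.cos(a),np.sin(a),0]);Y=np.array([0,0,-1.]);Z=np.cross(X,Y)
        print('{"dx":%.0f,"dy":%.0f,"dz":%.0f,"turn":%.3f,"jaw":1},'%(d@X,d@Y,d@Z,-np.radians(dyaw)))
        P=P+d/1000;y0+=dyaw
    print(P,y0)
E
python3 -c "
from h import *
plan([.5717,.265,.20],20.5,26)"
```

```text
{"dx":-29,"dy":1,"dz":24,"turn":-0.119,"jaw":1},
{"dx":-26,"dy":1,"dz":28,"turn":-0.119,"jaw":1},
{"dx":-23,"dy":1,"dz":30,"turn":-0.119,"jaw":1},
{"dx":-19,"dy":1,"dz":33,"turn":-0.119,"jaw":1},
{"dx":-15,"dy":1,"dz":35,"turn":-0.119,"jaw":1},
{"dx":-11,"dy":1,"dz":36,"turn":-0.119,"jaw":1},
{"dx":-6,"dy":1,"dz":37,"turn":-0.119,"jaw":1},
{"dx":-2,"dy":1,"dz":38,"turn":-0.119,"jaw":1},
{"dx":3,"dy":1,"dz":38,"turn":-0.119,"jaw":1},
{"dx":7,"dy":1,"dz":37,"turn":-0.119,"jaw":1},
{"dx":12,"dy":1,"dz":36,"turn":-0.119,"jaw":1},
{"dx":16,"dy":1,"dz":35,"turn":-0.119,"jaw":1},
{"dx":20,"dy":1,"dz":32,"turn":-0.119,"jaw":1},
{"dx":23,"dy":1,"dz":30,"turn":-0.002,"jaw":1},
{"dx":24,"dy":1,"dz":30,"turn":-0.000,"jaw":1},
{"dx":24,"dy":1,"dz":30,"turn":-0.000,"jaw":1},
{"dx":24,"dy":1,"dz":30,"turn":-0.000,"jaw":1},
{"dx":24,"dy":1,"dz":30,"turn":-0.000,"jaw":1},
{"dx":24,"dy":1,"dz":30,"turn":-0.000,"jaw":1},
{"dx":24,"dy":1,"dz":30,"turn":-0.000,"jaw":1},
{"dx":24,"dy":1,"dz":30,"turn":-0.000,"jaw":1},
{"dx":24,"dy":1,"dz":30,"turn":-0.000,"jaw":1},
{"dx":24,"dy":1,"dz":30,"turn":-0.000,"jaw":1},
{"dx":24,"dy":1,"dz":30,"turn":-0.000,"jaw":1},
{"dx":24,"dy":1,"dz":30,"turn":-0.000,"jaw":1},
{"dx":21,"dy":1,"dz":27,"turn":-0.000,"jaw":1},
[0.5717 0.265  0.2   ] 20.499999999999996
```

>>> carry_out(commands=[{"dx": -29, "dy": 0, "dz": 24, "turn": -0.12, "jaw": 1}, {"dx": -26, "dy": 0, "dz": 28, "turn": -0.12, "jaw": 1}, {"dx": -23, "dy": 0, "dz": 30, "turn": -0.12, "jaw": 1}, {"dx": -19, "dy": 0, "dz": 33, "turn": -0.12, "jaw": 1}, {"dx": -15, "dy": 0, "dz": 35, "turn": -0.12, "jaw": 1}, {"dx": -11, "dy": 0, "dz": 36, "turn": -0.12, "jaw": 1}, {"dx": -6, "dy": 0, "dz": 37, "turn": -0.12, "jaw": 1}, {"dx": -2, "dy": 0, "dz": 38, "turn": -0.12, "jaw": 1}, {"dx": 3, "dy": 0, "dz": 38, "turn": -0.12, "jaw": 1}, {"dx": 7, "dy": 0, "dz": 37, "turn": -0.12, "jaw": 1}, {"dx": 12, "dy": 0, "dz": 36, "turn": -0.12, "jaw": 1}, {"dx": 16, "dy": 0, "dz": 35, "turn": -0.12, "jaw": 1}])

```text
time_s: 1.95
position: [0.3971, -0.2307, 0.2285]
eef_rot: [[0.956, 0.002, -0.293], [0.293, -0.019, 0.956], [-0.003, -1.0, -0.018]]
contact_force: [0.3, 0.2, -0.1]
opening: 0.0856
```

```bash
python3 -c "
from h import *
s=state();print(s['time_s'],s['joint_pos'])
c=snap('wrist');save(c,'w0.png')
print([ (r['score'],r['xy'],atz(c,r['xy'],.005)) for r in place_of('wrist','heat_sink')])
plan([.5717,.265,.20],20.5,22)"
```

```text
1.95 [ 43.48022097  16.1603639  -23.72147507 125.16733829  11.52643612
  40.05635506  28.8344072 ]
[(0.9, [328.6, 100.0], array([ 0.38377119, -0.14872362,  0.005     ])), (0.87, [379.1, 37.0], array([ 0.4081416, -0.0915772,  0.005    ])), (0.78, [484.1, 107.8], array([ 0.51141129, -0.11650291,  0.005     ])), (0.69, [392.4, 257.4], array([ 0.48522699, -0.26633094,  0.005     ])), (0.57, [565.8, 103.3], array([ 0.57506689, -0.09367147,  0.005     ]))]
{"dx":23,"dy":2,"dz":30,"turn":-0.053,"jaw":1},
{"dx":24,"dy":2,"dz":29,"turn":-0.000,"jaw":1},
{"dx":24,"dy":2,"dz":29,"turn":-0.000,"jaw":1},
{"dx":24,"dy":2,"dz":29,"turn":-0.000,"jaw":1},
{"dx":24,"dy":2,"dz":29,"turn":-0.000,"jaw":1},
{"dx":24,"dy":2,"dz":29,"turn":-0.000,"jaw":1},
{"dx":24,"dy":2,"dz":29,"turn":-0.000,"jaw":1},
{"dx":24,"dy":2,"dz":29,"turn":-0.000,"jaw":1},
{"dx":24,"dy":2,"dz":29,"turn":-0.000,"jaw":1},
{"dx":24,"dy":2,"dz":29,"turn":-0.000,"jaw":1},
{"dx":24,"dy":2,"dz":29,"turn":-0.000,"jaw":1},
{"dx":24,"dy":2,"dz":29,"turn":-0.000,"jaw":1},
{"dx":24,"dy":2,"dz":29,"turn":-0.000,"jaw":1},
{"dx":17,"dy":1,"dz":21,"turn":-0.000,"jaw":1},
{"dx":0,"dy":0,"dz":0,"turn":-0.000,"jaw":1},
{"dx":0,"dy":0,"dz":0,"turn":-0.000,"jaw":1},
{"dx":0,"dy":0,"dz":0,"turn":-0.000,"jaw":1},
{"dx":0,"dy":0,"dz":0,"turn":-0.000,"jaw":1},
{"dx":0,"dy":0,"dz":0,"turn":-0.000,"jaw":1},
{"dx":0,"dy":0,"dz":0,"turn":-0.000,"jaw":1},
{"dx":0,"dy":0,"dz":0,"turn":-0.000,"jaw":1},
{"dx":0,"dy":0,"dz":0,"turn":-0.000,"jaw":1},
[0.5717 0.265  0.2   ] 20.499999999999993
```

>>> carry_out(commands=[{"dx": 23, "dy": 0, "dz": 30, "turn": -0.05, "jaw": 1}, {"dx": 24, "dy": 0, "dz": 29, "turn": 0, "jaw": 1}, {"dx": 24, "dy": 0, "dz": 29, "turn": 0, "jaw": 1}, {"dx": 24, "dy": 0, "dz": 29, "turn": 0, "jaw": 1}, {"dx": 24, "dy": 0, "dz": 29, "turn": 0, "jaw": 1}, {"dx": 24, "dy": 0, "dz": 29, "turn": 0, "jaw": 1}, {"dx": 24, "dy": 0, "dz": 29, "turn": 0, "jaw": 1}, {"dx": 24, "dy": 0, "dz": 29, "turn": 0, "jaw": 1}, {"dx": 24, "dy": 0, "dz": 29, "turn": 0, "jaw": 1}, {"dx": 24, "dy": 0, "dz": 29, "turn": 0, "jaw": 1}, {"dx": 20, "dy": 0, "dz": 25, "turn": 0, "jaw": 1}])

```text
time_s: 2.97
position: [0.5454, 0.1564, 0.2232]
eef_rot: [[0.949, 0.009, -0.316], [0.316, -0.025, 0.948], [0.0, -1.0, -0.027]]
contact_force: [0.6, -0.2, 0.3]
opening: 0.0852
```

```bash
python3 -c "
from h import *
print(np.round(state()['joint_pos'],1))
c=snap('wrist');save(c,'w1.png')
for l,z in [('tongs',.058),('tongs_grip',.058),('tongs_tips',.008),('tongs_head',.058)]:
  print(l,[ (round(r['score'],2),r['xy'],atz(c,r['xy'],z).round(4)) for r in place_of('wrist',l)[:2]])
plan([.5717,.265,.20],20.5,6)"
```

```text
[ -0.6  25.3 -27.9 112.4  18.1  46.6 -20.4]
tongs []
tongs_grip []
tongs_tips []
tongs_head []
{"dx":20,"dy":7,"dz":32,"turn":-0.037,"jaw":1},
{"dx":21,"dy":7,"dz":31,"turn":-0.000,"jaw":1},
{"dx":21,"dy":7,"dz":31,"turn":-0.000,"jaw":1},
{"dx":2,"dy":1,"dz":3,"turn":-0.000,"jaw":1},
{"dx":0,"dy":0,"dz":0,"turn":-0.000,"jaw":1},
{"dx":0,"dy":0,"dz":0,"turn":-0.000,"jaw":1},
[0.5717 0.265  0.2   ] 20.499999999999993
```

View pics/w1.png

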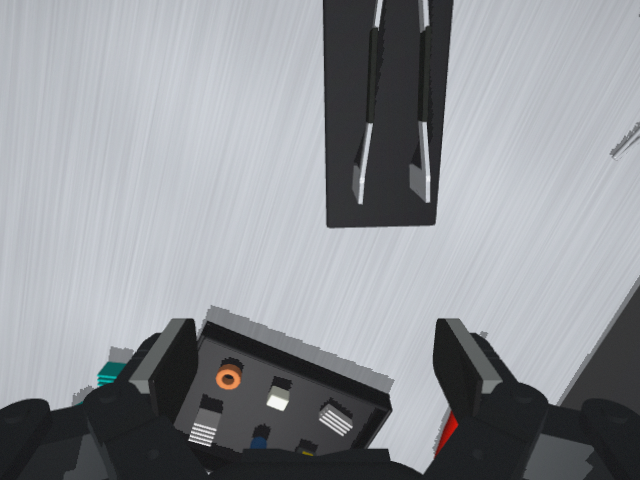

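The wrist view shows the tongs at columns 360–430 with their pads at rows 30–120. The tray is below them, with the silver square sink at about (205,430). I'll continue and look again above the tongs.

>>> carry_out(commands=[{"dx": 20, "dy": 7, "dz": 32, "turn": -0.037, "jaw": 1}, {"dx": 21, "dy": 7, "dz": 31, "turn": 0, "jaw": 1}, {"dx": 5, "dy": 7, "dz": 5, "turn": 0, "jaw": 1}, {"dx": 0, "dy": 0, "dz": 0, "turn": 0, "jaw": 1}])

```text
time_s: 3.55
position: [0.5666, 0.2198, 0.1978]
eef_rot: [[0.943, 0.005, -0.334], [0.333, -0.037, 0.942], [-0.008, -0.999, -0.037]]
contact_force: [0.1, -1.3, -0.3]
opening: 0.0857
```

```bash
python3 -c "
from h import *
print(np.round(state()['joint_pos'],1))
c=snap('wrist');save(c,'w2.png')
for l,z in [('tongs',.058),('tongs_grip',.058),('tongs_tips',.008),('tongs_head',.058)]:
  print(l,[ (round(r['score'],2),r['xy'],atz(c,r['xy'],z).round(4)) for r in place_of('wrist',l)[:2]])
plan([.5717,.265,.20],20.5,4)"
```

```text
[ -7.4  30.  -26.8 108.2  20.6  47.3 -26.1]
tongs []
tongs_grip []
tongs_tips []
tongs_head [(0.55, [344.2, 3.2], array([0.538 , 0.3516, 0.058 ]))]
{"dx":16,"dy":-0,"dz":34,"turn":-0.019,"jaw":1},
{"dx":4,"dy":-0,"dz":8,"turn":-0.000,"jaw":1},
{"dx":0,"dy":0,"dz":0,"turn":-0.000,"jaw":1},
{"dx":0,"dy":0,"dz":0,"turn":-0.000,"jaw":1},
[0.5717 0.265  0.2   ] 20.50000000000001
```

View pics/w2.png

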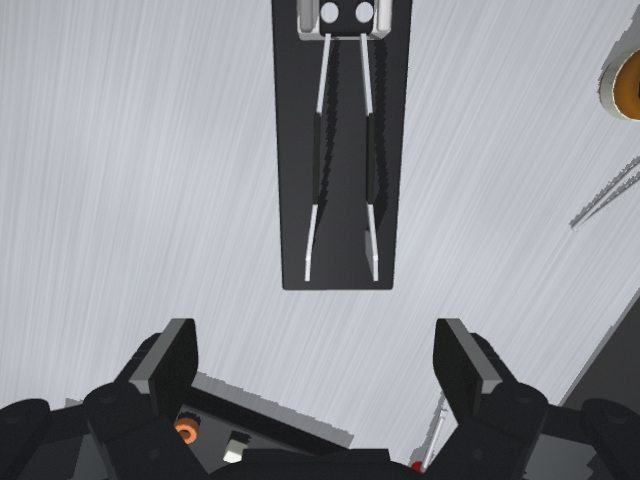

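The wrist view shows the tongs' pads centred near (344,159), the paddle tops at (307,280) and (376,280), and the head pins at (330,12) and (364,12).

```bash
python3 -c "
from h import *
c=snap('wrist')
P={}
for n,u,v,z in [('pad',344.2,159,.066),('tips',341.5,278,.065),('head',347,12,.067),('base',338.5,289,.008),('padL',314,159,.066),('padR',375,159,.066),('arms',346,36,.065)]:
  P[n]=atz(c,(u,v),z); print(n,P[n].round(4))
d=P['tips']-P['head'];print(np.degrees(np.arctan2(d[1],d[0])), np.linalg.norm(P['pad']-P['head']),np.linalg.norm(P['padL']-P['padR']),np.linalg.norm(P['tips']-P['pad']))
"
```

```text
pad [0.5708 0.265  0.066 ]
tips [0.5999 0.1826 0.065 ]
head [0.5419 0.3454 0.067 ]
base [0.6136 0.1475 0.008 ]
padL [0.5519 0.2583 0.066 ]
padR [0.5901 0.2718 0.066 ]
arms [0.5459 0.3338 0.065 ]
-70.39369506908795 0.0854721942781021 0.040484229002135164 0.08741350371038446
```

>>> carry_out(commands=[{"dx": 10, "dy": 0, "dz": 22, "turn": 0, "jaw": 0.9}, {"dx": 9, "dy": 0, "dz": 19, "turn": 0, "jaw": 0.8}, {"dx": 0, "dy": 15, "dz": 0, "turn": 0, "jaw": 0.7}, {"dx": 0, "dy": 20, "dz": 0, "turn": 0, "jaw": 0.6}, {"dx": 0, "dy": 20, "dz": 0, "turn": 0, "jaw": 0.6}, {"dx": 0, "dy": 10, "dz": 0, "turn": 0, "jaw": 0.6}, {"dx": 0, "dy": 0, "dz": 0, "turn": 0, "jaw": 0.6}])

```text
time_s: 4.43
position: [0.5753, 0.2555, 0.136]
eef_rot: [[0.947, 0.015, -0.321], [0.322, -0.038, 0.946], [0.002, -0.999, -0.041]]
contact_force: [-0.0, 0.2, -0.6]
opening: 0.0686
```

```bash
python3 -c "
from h import *
s=state();print(s['position'],np.array(s['eef_rot']).round(4))
plan([.5708,.265,.037],19.6,6,step=25)"
```

```text
[0.57525117 0.25551319 0.13600028] [[ 0.9469  0.0153 -0.3212]
 [ 0.3216 -0.0381  0.9461]
 [ 0.0023 -0.9992 -0.041 ]]
{"dx":-0,"dy":25,"dz":3,"turn":-0.015,"jaw":1},
{"dx":-0,"dy":25,"dz":3,"turn":-0.000,"jaw":1},
{"dx":-0,"dy":25,"dz":3,"turn":-0.000,"jaw":1},
{"dx":-0,"dy":24,"dz":3,"turn":-0.000,"jaw":1},
{"dx":0,"dy":0,"dz":0,"turn":-0.000,"jaw":1},
{"dx":0,"dy":0,"dz":0,"turn":-0.000,"jaw":1},
[0.5708 0.265  0.037 ] 19.60000000000001
```

>>> carry_out(commands=[{"dx": 0, "dy": 20, "dz": 7, "turn": 0, "jaw": 0.6}, {"dx": 0, "dy": 25, "dz": 7, "turn": 0, "jaw": 0.6}, {"dx": 0, "dy": 25, "dz": 0, "turn": 0, "jaw": 0.6}, {"dx": 0, "dy": 15, "dz": 0, "turn": 0, "jaw": 0.6}, {"dx": 0, "dy": 0, "dz": 0, "turn": 0, "jaw": 0.6}])

```text
time_s: 4.85
position: [0.577, 0.2641, 0.0535]
eef_rot: [[0.949, 0.024, -0.315], [0.316, -0.036, 0.948], [0.012, -0.999, -0.042]]
contact_force: [-0.7, 0.4, -0.1]
opening: 0.0684
```

```bash
python3 -c "
from h import *
s=state();print(s['position'],np.array(s['eef_rot']).round(4),s['contact_force'])
plan([.5708,.265,.037],19.6,3,step=25)
c=snap('wrist');save(c,'w3.png')"
```

```text
[0.57696487 0.26405386 0.05347475] [[ 0.9487  0.0241 -0.3153]
 [ 0.3161 -0.0359  0.9481]
 [ 0.0115 -0.9991 -0.0417]] [-0.72481064  0.42367006 -0.11114606]
{"dx":-6,"dy":16,"dz":3,"turn":-0.020,"jaw":1},
{"dx":0,"dy":0,"dz":0,"turn":-0.000,"jaw":1},
{"dx":0,"dy":0,"dz":0,"turn":-0.000,"jaw":1},
[0.5708 0.265  0.037 ] 19.600000000000016
```

View pics/w3.png

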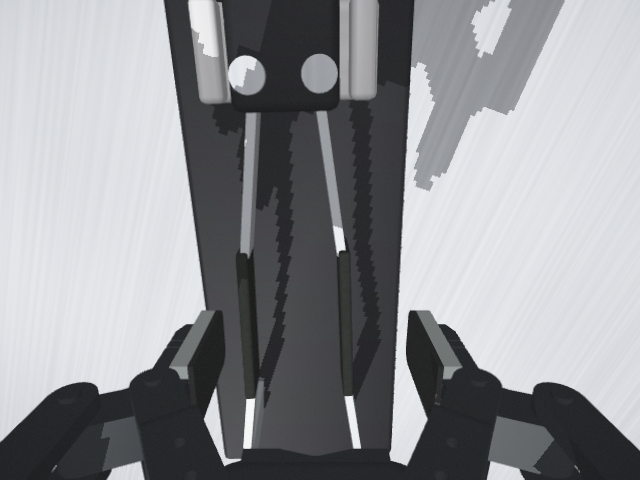

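The pads span rows 250–397 and are centred at column 297. The jaw centre is at about column 315, so I need about 6 mm in -x, which agrees with the plan.

>>> carry_out(commands=[{"dx": -6, "dy": 8, "dz": 3, "turn": -0.02, "jaw": 0.6}, {"dx": -2, "dy": 8, "dz": 1, "turn": 0, "jaw": 0.6}, {"dx": 0, "dy": 0, "dz": 0, "turn": 0, "jaw": 0.6}])

```text
time_s: 5.15
position: [0.5712, 0.2655, 0.0414]
eef_rot: [[0.942, 0.031, -0.334], [0.335, -0.032, 0.942], [0.018, -0.999, -0.041]]
contact_force: [-0.6, -0.9, -0.1]
opening: 0.0686
```

```bash
python3 -c "
from h import *
s=state();print(s['position'],np.array(s['eef_rot']).round(4),s['contact_force'])
plan([.5708,.265,.037],19.6,2,step=25)"
```

```text
[0.57120858 0.26554406 0.0413517 ] [[ 0.9421  0.0311 -0.3339]
 [ 0.3348 -0.0324  0.9417]
 [ 0.0184 -0.999  -0.041 ]] [-0.56041734 -0.89156769 -0.12661207]
{"dx":-1,"dy":4,"dz":-0,"turn":-0.001,"jaw":1},
{"dx":0,"dy":0,"dz":0,"turn":-0.000,"jaw":1},
[0.5708 0.265  0.037 ] 19.59999999999999
```

>>> carry_out(commands=[{"dx": -1, "dy": 4, "dz": 0, "turn": 0, "jaw": 0.2}, {"dx": 0, "dy": 0, "dz": 0, "turn": 0, "jaw": -0.05}, {"dx": 0, "dy": 0, "dz": 0, "turn": 0, "jaw": -0.18}, {"dx": 0, "dy": 0, "dz": 0, "turn": 0, "jaw": -0.18}, {"dx": 0, "dy": 0, "dz": 0, "turn": 0, "jaw": -0.18}, {"dx": 0, "dy": 0, "dz": 0, "turn": 0, "jaw": -0.18}], force=25)

```text
time_s: 5.65
position: [0.5716, 0.2657, 0.04]
eef_rot: [[0.942, 0.035, -0.334], [0.335, -0.031, 0.942], [0.023, -0.999, -0.041]]
contact_force: [-0.9, 0.1, -0.9]
opening: 0.035
```

```bash
python3 -c "
from h import *
s=state();print(s['position'],np.array(s['eef_rot']).round(4),s['contact_force'],s['moment'],s['opening'])"
```

```text
[0.57161831 0.26565546 0.04003439] [[ 0.9419  0.0352 -0.3342]
 [ 0.3353 -0.0312  0.9416]
 [ 0.0227 -0.9989 -0.0412]] [-0.9072719   0.12868844 -0.8780879 ] [0.02173802 0.04432651 0.06611478] 0.035029402929763864
```

>>> carry_out(commands=[{"dx": 0, "dy": -8, "dz": 0, "turn": 0, "jaw": -0.165}, {"dx": 1, "dy": -12, "dz": -1, "turn": 0, "jaw": -0.165}, {"dx": 0, "dy": -15, "dz": 0, "turn": 0, "jaw": -0.165}, {"dx": 1, "dy": -15, "dz": -1, "turn": 0, "jaw": -0.165}, {"dx": 0, "dy": -15, "dz": 0, "turn": 0, "jaw": -0.165}, {"dx": 0, "dy": -10, "dz": 0, "turn": 0, "jaw": -0.165}])

```text
time_s: 6.15
position: [0.5701, 0.2656, 0.1189]
eef_rot: [[0.942, 0.03, -0.334], [0.335, -0.034, 0.941], [0.017, -0.999, -0.042]]
contact_force: [-0.2, 0.5, -1.4]
opening: 0.0354
```

```bash
python3 -c "
from h import *
s=state();print(s['position'],np.array(s['eef_rot']).round(4),s['contact_force'],s['moment'],s['opening'])
c=snap('side');save(c,'s4.png',(200,110,400,260),4)
c=snap('wrist');save(c,'w4.png')"
```

```text
[0.57005921 0.26555633 0.11888845] [[ 0.9419  0.0304 -0.3344]
 [ 0.3353 -0.034   0.9415]
 [ 0.0172 -0.999  -0.0422]] [-0.22580864  0.45384101 -1.35066332] [ 0.01342298  0.00242486 -0.01311792] 0.03538865721199051
```

View pics/s4.png

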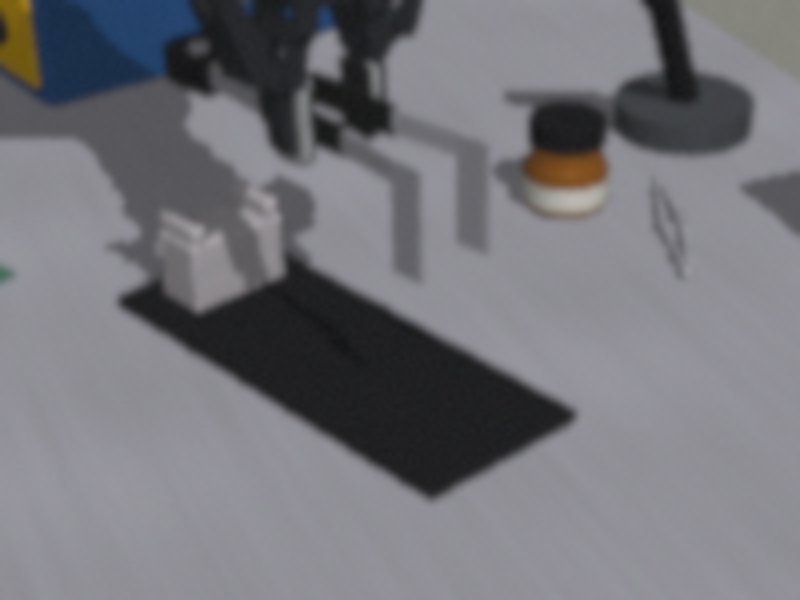

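The tongs are out of the rest and level, and the measured weight is about 1.35 N. Next I'll take the confirming enlarged crop of the sink from saved w0 (around (484,108)) and the top camera (400,246).

```bash
python3 -c "
from h import *
a=cv2.imread('pics/w0.png')[20:170,420:620]; b=cv2.imread('pics/top.png')[225:270,360:420]
a=cv2.resize(a,(800,600),interpolation=cv2.INTER_CUBIC)[:, :520];a=cv2.resize(a,None,fx=.8,fy=.8)
b=cv2.resize(b,(384,288),interpolation=cv2.INTER_CUBIC)
o=np.zeros((480,800,3),np.uint8);o[:,:416]=a;o[:288,416:]=b;cv2.imwrite('pics/crop.png',o)
s=state();c=snap('wrist');T=np.array(c['world_to_cam']);E=np.eye(4);E[:3,:3]=s['eef_rot'];E[:3,3]=s['position']
np.save('cam_tcp.npy',T@E)"
```

```text
(no output)
```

View pics/crop.png

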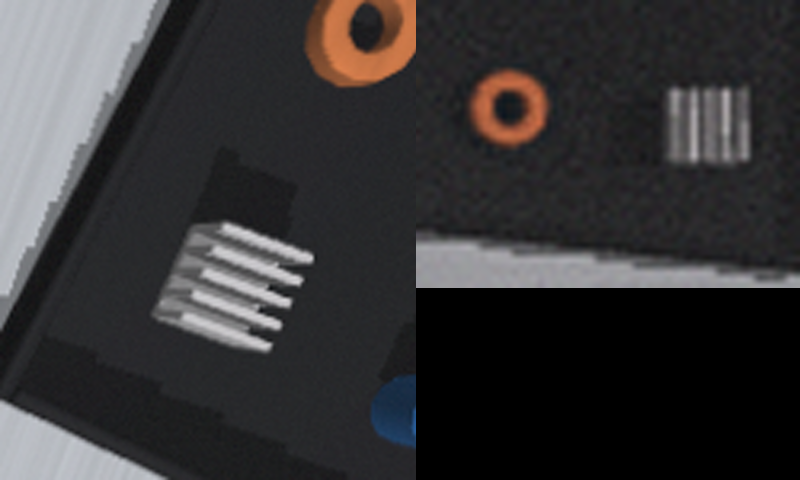

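Both crops show the same silver square block with upright fins, next to the choke. It is not purple or turquoise, so it is the part wanted. Its top-face corners in w0 are about (489,89), (518,101), (505,129) and (476,119).

```bash
python3 -c "
from h import *
c=snap('wrist');M=np.load('cam_tcp.npy');E=np.eye(4)
E[:3,:3]=[[0.956,0.002,-0.293],[0.293,-0.019,0.956],[-0.003,-1,-.018]];E[:3,3]=[.3971,-.2307,.2285]
c['world_to_cam']=M@np.linalg.inv(E)
P=np.array([atz(c,u,.027) for u in [(489.4,89.4),(518.4,100.6),(505,129.4),(476.3,119.4)]])
print(P.round(4),P.mean(0));
for i in range(4):
  d=P[(i+1)%4]-P[i];print(np.linalg.norm(d),np.degrees(np.arctan2(d[1],d[0]))%90)
t=snap('top');print('top',atz(t,(405.7,244.6),.027),[atz(t,u,.027).round(4) for u in [(399.2,238.75),(412.2,238.75),(412.2,250.5),(399.4,250.5)]])
s=snap('side')
for l in ['heat_sink']:
  for r in trace('side',l): print(r['bbox'],r['score'])
"
```

```text
[[ 0.5013 -0.1051  0.027 ]
 [ 0.5266 -0.1061  0.027 ]
 [ 0.5262 -0.1291  0.027 ]
 [ 0.501  -0.1287  0.027 ]] [ 0.51379778 -0.11725974  0.027     ]
0.02531758361326509 87.69225025319281
0.02295689619375175 89.03882852329417
0.025270559092023824 88.99890515228367
0.023534286630499463 89.13630576957591
top [ 0.51230199 -0.11750781  0.027     ] [array([ 0.5251, -0.1041,  0.027 ]), array([ 0.5246, -0.1319,  0.027 ]), array([ 0.4994, -0.1308,  0.027 ]), array([ 0.4999, -0.1036,  0.027 ])]
[333.5, 318.8, 358.5, 346.8] 0.87
[255.7, 332.8, 281.3, 357.2] 0.63
[367.5, 415.8, 393.6, 450.8] 0.62
[249.6, 373.0, 277.3, 404.3] 0.61
```

```bash
cat >> h.py <<'E'
R0=np.array([[.9419,.0352,-.3342],[.3353,-.0312,.9416],[.0227,-.9989,-.0412]])
def tips(s):
    R=np.array(s["eef_rot"]);v=R@R0.T
    x=v@np.array([.3355,-.942,0]);
    return np.array(s["position"])+v@(np.array([.5970,.1915,.008])-[.5716,.2657,.0400]),np.degrees(np.arctan2(x[1],x[0])),np.degrees(x[2]),np.degrees((v@[.942,.3355,0])[2])
E
python3 -c "
from h import *
print(tips(state()))
plan([.5146,-.02,.125],-1.2,12,step=28)"
```

```text
(array([0.59393728, 0.19014778, 0.08368421]), np.float64(-70.39451177235613), np.float64(0.11670723122775896), np.float64(-0.5532884594417188))
{"dx":-14,"dy":-1,"dz":-24,"turn":0.119,"jaw":1},
{"dx":-11,"dy":-1,"dz":-26,"turn":0.119,"jaw":1},
{"dx":-8,"dy":-1,"dz":-27,"turn":0.119,"jaw":1},
{"dx":-5,"dy":-1,"dz":-28,"turn":0.007,"jaw":1},
{"dx":-5,"dy":-1,"dz":-28,"turn":-0.000,"jaw":1},
{"dx":-5,"dy":-1,"dz":-28,"turn":-0.000,"jaw":1},
{"dx":-5,"dy":-1,"dz":-28,"turn":-0.000,"jaw":1},
{"dx":-5,"dy":-1,"dz":-28,"turn":-0.000,"jaw":1},
{"dx":-5,"dy":-1,"dz":-28,"turn":-0.000,"jaw":1},
{"dx":-5,"dy":-1,"dz":-28,"turn":-0.000,"jaw":1},
{"dx":-2,"dy":-0,"dz":-10,"turn":-0.000,"jaw":1},
{"dx":0,"dy":0,"dz":0,"turn":-0.000,"jaw":1},
[ 0.5146 -0.02    0.125 ] -1.200000000000001
```

>>> carry_out(commands=[{"dx": -7, "dy": -1, "dz": -12, "turn": 0.03, "jaw": -0.165}, {"dx": -13, "dy": -1, "dz": -22, "turn": 0.06, "jaw": -0.165}, {"dx": -12, "dy": -1, "dz": -24, "turn": 0.07, "jaw": -0.165}, {"dx": -10, "dy": -1, "dz": -26, "turn": 0.07, "jaw": -0.165}, {"dx": -8, "dy": -1, "dz": -27, "turn": 0.07, "jaw": -0.165}, {"dx": -6, "dy": -1, "dz": -28, "turn": 0.05, "jaw": -0.165}, {"dx": -5, "dy": -1, "dz": -28, "turn": 0, "jaw": -0.165}, {"dx": -5, "dy": -1, "dz": -28, "turn": 0, "jaw": -0.165}, {"dx": -5, "dy": -1, "dz": -28, "turn": 0, "jaw": -0.165}, {"dx": -5, "dy": -1, "dz": -24, "turn": 0, "jaw": -0.165}, {"dx": -2, "dy": 0, "dz": -12, "turn": 0, "jaw": -0.165}])

```text
time_s: 7.42
position: [0.5007, -0.0185, 0.1271]
eef_rot: [[0.999, 0.01, 0.036], [-0.036, -0.04, 0.999], [0.011, -0.999, -0.039]]
contact_force: [0.1, 0.1, -1.0]
opening: 0.0358
```

```bash
python3 -c "
from h import *
s=state();print(tips(s),s['joint_pos'],s['opening'])
plan([.5146,-.039,.12],-1.2,5,step=25)"
```

```text
(array([ 0.49654941, -0.09675127,  0.09497761]), np.float64(-92.0554161755448), np.float64(-0.10985720657479968), np.float64(-0.665989746017635)) [  9.50405171  28.05963886 -18.43409893 125.22535762  22.48091657
  29.57036104 -28.71191092] 0.03584149393531379
{"dx":14,"dy":7,"dz":-19,"turn":-0.015,"jaw":1},
{"dx":0,"dy":0,"dz":-1,"turn":-0.000,"jaw":1},
{"dx":0,"dy":0,"dz":0,"turn":-0.000,"jaw":1},
{"dx":0,"dy":0,"dz":0,"turn":-0.000,"jaw":1},
{"dx":0,"dy":0,"dz":0,"turn":-0.000,"jaw":1},
[ 0.5146 -0.039   0.12  ] -1.1999999999999909
```

>>> carry_out(commands=[{"dx": 8, "dy": 5, "dz": -10, "turn": -0.015, "jaw": -0.165}, {"dx": 8, "dy": 10, "dz": -11, "turn": 0, "jaw": -0.165}, {"dx": 0, "dy": 10, "dz": 0, "turn": 0, "jaw": -0.165}, {"dx": 0, "dy": 0, "dz": 0, "turn": 0, "jaw": -0.165}])

```text
time_s: 7.75
position: [0.5112, -0.0513, 0.1004]
eef_rot: [[0.999, 0.003, 0.037], [-0.036, -0.045, 0.998], [0.004, -0.999, -0.044]]
contact_force: [-0.6, 0.4, -0.8]
opening: 0.0358
```

```bash
python3 -c "
from h import *
s=state();print(tips(s),s['opening'])
c=snap('top');d=snap('side')
a=cv2.resize(c['pixels'][195:285,340:440],(440,396),interpolation=cv2.INTER_CUBIC)
b=cv2.resize(d['pixels'][240:370,290:380],(360,520),interpolation=cv2.INTER_CUBIC)
o=np.zeros((520,800,3),np.uint8);o[:396,:440]=a;o[:,440:]=b;cv2.imwrite('pics/a.png',o[:,:,::-1])
t=tips(s)[0]
print(proj(c,[t]),proj(d,[t]),proj(d,[[.513,-.117,.027]]))
for n in ('top','side'):
  for l in('tongs_tips','tongs_head','tongs_grip'): print(n,l,[(round(r['score'],2),np.round(r['xy'],1)) for r in place_of(n,l)[:2]])
"
```

```text
(array([ 0.50674892, -0.12974879,  0.06866431]), np.float64(-92.08017068285857), np.float64(0.18671693502398867), np.float64(-1.0580172327988502)) 0.035813053442740383
[[415.56308229 245.19365002]] [[346.72901952 312.27268756]] [[344.95261211 326.27578517]]
top tongs_tips []
top tongs_head [(0.7, array([332. , 240.2]))]
top tongs_grip []
side tongs_tips [(0.61, array([346.9, 306.8]))]
side tongs_head [(0.9, array([299.3, 213.5])), (0.63, array([323.6, 249.4]))]
side tongs_grip [(0.74, array([323.3, 245.9]))]
```

View pics/a.png

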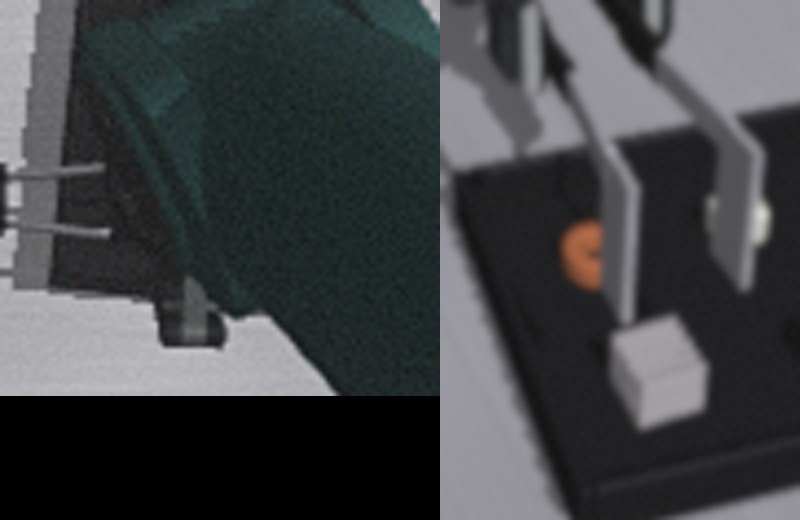

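The side crop shows the paddles above the sink. Their lower ends are at about (334.5,320) and (365.4,312), and the sink's top is at about (345,327). The arm hides the top view, so the side camera has to do.

```bash
python3 -c "
from h import *
s=state();d=snap('side');print(tips(s)[0])
for u in [(334.5,320),(365.4,312),(350,316)]: print([atz(d,u,z).round(4) for z in (.0637,.0687,.0737)])
print('head',atz(d,(299.3,213.5),.12), 'exp', np.array(s['position'])+np.array([.0365,.998,0])*.0925)
"
```

```text
[ 0.5090174  -0.1279523   0.07112433]
[array([ 0.4887, -0.1313,  0.0637]), array([ 0.4865, -0.1355,  0.0687]), array([ 0.4842, -0.1396,  0.0737])]
[array([ 0.5317, -0.1349,  0.0637]), array([ 0.5289, -0.139 ,  0.0687]), array([ 0.5262, -0.1431,  0.0737])]
[array([ 0.51  , -0.1331,  0.0637]), array([ 0.5075, -0.1372,  0.0687]), array([ 0.5051, -0.1414,  0.0737])]
head [0.5100331  0.03490716 0.12      ] exp [0.51634142 0.04278447 0.1028918 ]
```

>>> carry_out(commands=[{"dx": 3, "dy": 0, "dz": 6, "turn": -0.02, "jaw": -0.165}, {"dx": 2, "dy": 6, "dz": 6, "turn": 0, "jaw": -0.165}, {"dx": 0, "dy": 10, "dz": 1, "turn": 0, "jaw": -0.165}, {"dx": 0, "dy": 8, "dz": 0, "turn": 0, "jaw": -0.165}, {"dx": 0, "dy": 0, "dz": 0, "turn": 0, "jaw": -0.165}])

```text
time_s: 8.62
position: [0.5202, -0.035, 0.0771]
eef_rot: [[1.0, 0.011, 0.009], [-0.009, -0.043, 0.999], [0.011, -0.999, -0.043]]
contact_force: [0.6, 0.5, -0.5]
opening: 0.0354
```

```bash
python3 -c "
from h import *
s=state();print(tips(s),s['opening'])
d=snap('side');s=state();print(tips(s))
save(d,'b.png',(300,260,400,360),6)
for p in [(.513-.012,-.105,.027),(.513+.012,-.105,.027),(.513+.012,-.129,.027),(.513-.012,-.129,.027)]: print(proj(d,[p]))
"
```

```text
(array([ 0.51818235, -0.11351909,  0.04523037]), np.float64(-90.48363197686889), np.float64(0.11308179760845348), np.float64(-0.6688527150307808)) 0.03537716011337799
(array([ 0.51823052, -0.11353043,  0.04558683]), np.float64(-90.48708225007653), np.float64(0.11269193812623873), np.float64(-0.6645488496785208))
[[333.17714877 322.90825985]]
[[348.66574436 317.72004138]]
[[356.9132988 329.6950642]]
[[341.08013291 335.19725474]]
```

View pics/b.png

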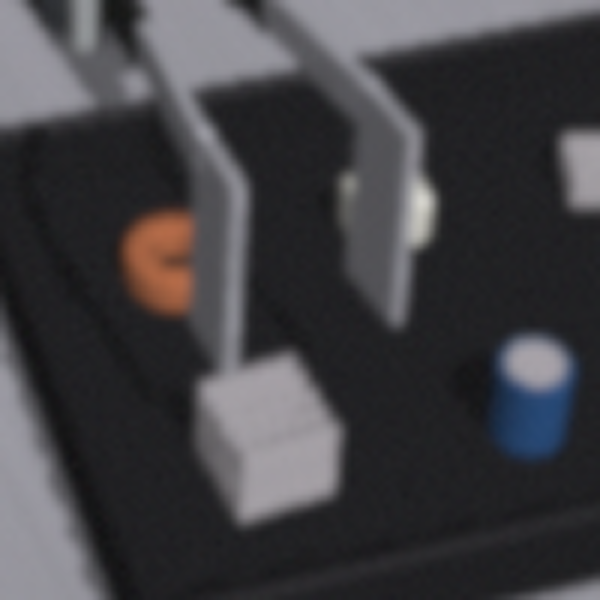

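The side crop shows the paddle bottoms at full-image (331.7,319)–(339,322.5) and (358,307)–(366.7,314.7). The sink top is within about 1 px of the prediction.

```bash
python3 -c "
from h import *
d=snap('side');print(tips(state())[0])
U=[(331.7,319.2),(339.2,322.5),(358,307),(366.7,314.7)]
for z in (.0406,.0455,.0505):
  P=np.array([atz(d,u,z) for u in U]);print(P.round(4).tolist(),P.mean(0).round(4))
P=np.array([atz(d,(300+u/6,260+v/6),.027) for u,v in [(197,382),(295,352),(342,428),(240,458)]]);print(P.round(4),P.mean(0))
"
```

```text
[ 0.51844505 -0.11374453  0.04608084]
[[0.4962, -0.1093, 0.0406], [0.5027, -0.1187, 0.0406], [0.5396, -0.1035, 0.0406], [0.5434, -0.1211, 0.0406]] [ 0.5205 -0.1132  0.0406]
[[0.494, -0.1134, 0.0455], [0.5005, -0.1227, 0.0455], [0.537, -0.1076, 0.0455], [0.5408, -0.1251, 0.0455]] [ 0.5181 -0.1172  0.0455]
[[0.4918, -0.1176, 0.0505], [0.4982, -0.1268, 0.0505], [0.5343, -0.1119, 0.0505], [0.538, -0.1291, 0.0505]] [ 0.5156 -0.1213  0.0505]
[[ 0.5    -0.1061  0.027 ]
 [ 0.5248 -0.1069  0.027 ]
 [ 0.5237 -0.1316  0.027 ]
 [ 0.4988 -0.1302  0.027 ]] [ 0.51181733 -0.11867844  0.027     ]
```

>>> carry_out(commands=[{"dx": -3, "dy": 0, "dz": -2, "turn": 0.02, "jaw": -0.165}, {"dx": -2, "dy": 0, "dz": -1, "turn": 0, "jaw": -0.165}, {"dx": 0, "dy": 4, "dz": 0, "turn": 0, "jaw": -0.165}, {"dx": 0, "dy": 3, "dz": 0, "turn": 0, "jaw": -0.165}])

```text
time_s: 9.05
position: [0.5151, -0.0396, 0.0711]
eef_rot: [[0.999, 0.012, 0.033], [-0.032, -0.044, 0.999], [0.014, -0.999, -0.044]]
contact_force: [0.5, -0.1, -1.4]
opening: 0.0353
```

```bash
python3 -c "
from h import *
s=state();print(tips(s),s['opening'])
"
```

```text
(array([ 0.51129537, -0.11800941,  0.03931336]), np.float64(-91.85364784410118), np.float64(0.1349445118032855), np.float64(-0.5233025852178035)) 0.035317324356685074
```

>>> carry_out(commands=[{"dx": 0, "dy": 7, "dz": 0, "turn": 0, "jaw": -0.165}, {"dx": 0, "dy": 8, "dz": 1, "turn": 0, "jaw": -0.165}, {"dx": 0, "dy": 8, "dz": 0, "turn": 0, "jaw": -0.165}, {"dx": 0, "dy": 4, "dz": 0, "turn": 0, "jaw": -0.165}, {"dx": 0, "dy": 0, "dz": 0, "turn": 0, "jaw": -0.165}])

```text
time_s: 9.47
position: [0.5153, -0.0404, 0.0408]
eef_rot: [[0.999, 0.012, 0.034], [-0.033, -0.044, 0.998], [0.013, -0.999, -0.044]]
contact_force: [0.3, -0.4, -1.5]
opening: 0.0357
```

```bash
python3 -c "
from h import *
s=state();print(tips(s),s['opening'],s['contact_force'])
d=snap('side');save(d,'e.png',(300,260,400,360),6)
print(tips(state())[0])
"
```

```text
(array([ 0.51146057, -0.11878577,  0.00896628]), np.float64(-91.90044277372475), np.float64(0.14674307978334256), np.float64(-0.5363657260999823)) 0.035679358579450635 [ 0.34188633 -0.43193622 -1.51701403]
[ 0.51146966 -0.11873856  0.00918017]
```

View pics/e.png

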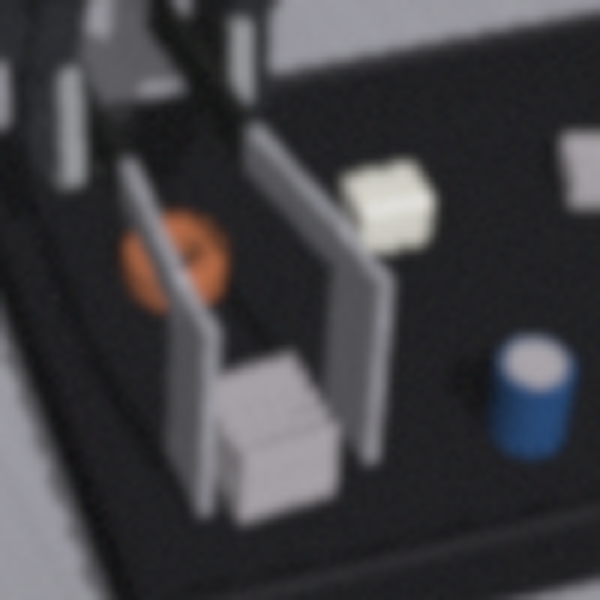

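The paddles straddle the sink with clearance on both sides and nothing has shifted. Now I'll squeeze.

>>> carry_out(commands=[{"dx": 0, "dy": 0, "dz": 0, "turn": 0, "jaw": -0.22}, {"dx": 0, "dy": 0, "dz": 0, "turn": 0, "jaw": -0.28}, {"dx": 0, "dy": 0, "dz": 0, "turn": 0, "jaw": -0.34}, {"dx": 0, "dy": 0, "dz": 0, "turn": 0, "jaw": -0.5}, {"dx": 0, "dy": 0, "dz": 0, "turn": 0, "jaw": -1}, {"dx": 0, "dy": 0, "dz": 0, "turn": 0, "jaw": -1}, {"dx": 0, "dy": 0, "dz": 0, "turn": 0, "jaw": -1}], force=24)

```text
time_s: 10.1
position: [0.516, -0.0402, 0.0416]
eef_rot: [[0.999, 0.013, 0.034], [-0.033, -0.044, 0.998], [0.015, -0.999, -0.044]]
contact_force: [-0.6, -0.0, -1.6]
opening: 0.0287
```

```bash
python3 -c "
from h import *
s=state();print(tips(s),s['opening'],s['contact_force'])
"
```

```text
(array([ 0.51215745, -0.11857615,  0.00982266]), np.float64(-91.8947750054756), np.float64(0.13434323546747723), np.float64(-0.4533541294796951)) 0.02871834101024923 [-0.60528836 -0.02523229 -1.5690051 ]
```

>>> carry_out(commands=[{"dx": 0, "dy": -5, "dz": 0, "turn": 0, "jaw": -1}, {"dx": 0, "dy": -8, "dz": -0.5, "turn": 0, "jaw": -1}, {"dx": 0, "dy": -10, "dz": -0.5, "turn": 0, "jaw": -1}, {"dx": 0, "dy": -12, "dz": -0.5, "turn": 0, "jaw": -1}, {"dx": 0, "dy": -15, "dz": -0.5, "turn": 0, "jaw": -1}, {"dx": 0, "dy": -15, "dz": -0.5, "turn": 0, "jaw": -1}, {"dx": 0, "dy": -15, "dz": 0, "turn": 0, "jaw": -1}, {"dx": 0, "dy": -15, "dz": 0, "turn": 0, "jaw": -1}, {"dx": 0, "dy": -15, "dz": 0, "turn": 0, "jaw": -1}, {"dx": 0, "dy": -15, "dz": 0, "turn": 0, "jaw": -1}, {"dx": 0, "dy": -10, "dz": 0, "turn": 0, "jaw": -1}, {"dx": 0, "dy": -5, "dz": 0, "turn": 0, "jaw": -1}], force=24)

```text
time_s: 11.1
position: [0.5116, -0.0366, 0.1965]
eef_rot: [[0.999, 0.015, 0.033], [-0.033, -0.045, 0.998], [0.017, -0.999, -0.045]]
contact_force: [0.7, 0.3, -1.1]
opening: 0.0283
```

>>> carry_out(commands=[{"dx": 0, "dy": 0, "dz": 0, "turn": 0, "jaw": -1}, {"dx": 0, "dy": 0, "dz": 0, "turn": 0, "jaw": -1}, {"dx": 0, "dy": 0, "dz": 0, "turn": 0, "jaw": -1}, {"dx": 0, "dy": 0, "dz": 0, "turn": 0, "jaw": -1}])

```text
time_s: 11.43
position: [0.5112, -0.0369, 0.1976]
eef_rot: [[0.999, 0.016, 0.034], [-0.033, -0.046, 0.998], [0.018, -0.999, -0.045]]
contact_force: [-0.6, -0.3, -1.2]
opening: 0.0286
```

```bash
python3 -c "
from h import *
s=state();print(tips(s),s['opening'],s['contact_force'])
d=snap('side');save(d,'f.png',(240,160,440,360),3)
print(tips(state()))
"
```

```text
(array([ 0.50746241, -0.11538228,  0.16591306]), np.float64(-91.88794886425971), np.float64(0.22003706083639707), np.float64(-0.27297461264139683)) 0.02856993385364996 [-0.59013761 -0.34597859 -1.1544653 ]
(array([ 0.50728765, -0.11537815,  0.16572811]), np.float64(-91.89018667401473), np.float64(0.21915253224336845), np.float64(-0.30025585037195374))
```

View pics/f.png

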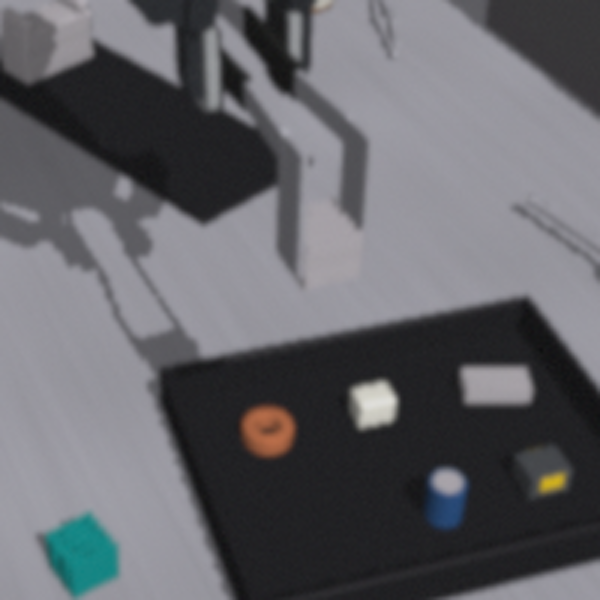

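The sink is held between the paddles at about 0.16 m and level. The five other parts are still in their places. The arm is still, so I'm handing in.

```bash
python3 -c "
from workcell import *
print(hand_in(), state()['opening'])"
```

```text
the job is handed in; nothing more can be done
the job is handed in; nothing more can be done
```

The job is done and handed in. The tongs came straight up out of their rest and picked the silver square finned heat sink out of the tray. They are still squeezed on it, at about 11.5 s on the robot's clock against the 46 s limit.

- **Hold:** the grip force was set to 24 N and the pads measured 28.6 mm across, which matches paddles closed on a 24 mm part. The heat sink is about 16 cm above the bench.
- **Level and still:** I worked out the tongs' tilt from the arm's pose as about 0.2–0.3°, and the tips moved only about 0.2 mm between the last two readings.
- **Other parts:** in the last side picture the other five parts were still in their places, and the gripper never touched the heat sink.

- **Gripper tilt:** the gripper drifted to about 2.5° off vertical. Most of that was already there when I gripped, so it did not carry over to the tongs.
- **Side camera only:** the arm hid the top view over the tray, so the final alignment and checks used the side camera. It agreed with the arm's pose to within a few millimetres.
- **Wrist force:** the measured vertical force after lifting was 1.2 N, no higher than with the empty tongs (1.4 N). It is too noisy to confirm the 25 g part, so that rests on the opening and the picture.

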